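Clamp the tremolo pedal to the set torque

ROBOT

A 6-joint arm with a two-finger parallel gripper is mounted at the origin on the work surface. World frame = base frame: x ahead of the robot, y to its left, z up, the work surface at z = 0. Lengths are in mm, angles in rad, forces in N, time in s.
With the tool pointing down it reaches from about 275 to 725 mm from the base axis. Payload 15.9 kg.
Tool frame: the origin (TCP) lies between the finger pads; the fingertips stand 11 mm ahead of it and the grasp point (between the pads) lies 8 mm behind it; z points along the fingers, y is the direction in which the jaws open and shut (so a half turn about z gives the same grasp; the last joint's range is limited). The gripper opens to 85 mm and grips with 20 to 120 N. Pads are 22 mm wide; open, the fingers measure 114 mm over their backs; the gripper's body (76 mm by 85 mm) begins 54 mm behind the grasp point. The pads swing forward as they close: fully open they stand 13 mm farther back than shut.
Start: joints at [1.248, 0.213, -0.034, 1.323, 0, 1.571], TCP at [158.605, 474.162, 242.306] pointing down, gripper open.
Joint ranges: [-2.98, 2.98], [-0.74, 1.72], [-1.14, 1.35], [-2.1, 2.04], [-1.57, 1.44], [-3.14, 3.14]. Speed limits (rad/s): [1.89, 1.89, 2.39, 2.57, 3.14, 3.14].

INTERFACE

Orientations are given as a rotation vector (axis times angle).
In Python, from plant import move_ptp, servo_line, movej, command_gripper, pause, ik, grab_frame, IKError, hand_in, search_frame, get_time, get_joints, get_dq, get_joint_torque, get_tcp_pos, get_eef_rot, get_contact_force, get_moment, get_opening gives the robot as it stands. The module is installed in compiled form; this text tells all that it offers. Calls block until the motion is done:
- move_ptp(position, orientation): joint-space move of the TCP to a pose.
- servo_line(position, rate=150, rot=None, stop_force=None): straight line of the TCP; rot=None keeps the orientation; rate is the mean speed in mm/s. With stop_force (N) it stops when the force on the tool has changed by that much, and returns True; else False.
- movej(angles): joint-space move.
- command_gripper(opening): opening from 0.0 (shut) to 1.0 (fully open); the grip force is fixed at half the most; returns when the fingers have stopped.
- pause(seconds).
- ik(position, orientation): joint angles nearest the present ones, or None.
- grab_frame(name): name is "scene" or "top" or "wrist"; returns a dict with "color" (384x512x3 uint8, red, green, blue), "mtx" (3x3 intrinsics, pixels), "R" (3x3) and "t" (3): a world point X has camera coordinates R X + t; the wrist camera has in their place "T_tool_cam" (4x4, takes a point from camera to tool coordinates, whose origin is the TCP and whose axes are the flange's). Camera axes: x right, y down, z forward; pixel columns grow to the right and rows downward; lengths in mm; the calibration is good to about 2 mm. A picture is of the moment at which its call begins: read the wrist's pose just before it. There is no depth.
A pose or a line that the arm cannot do raises IKError and nothing moves.
- hand_in(): hands the job in, once; it reports no verdict.
Trained networks look in a picture, given as the dict that the camera call returned (one of the last four; its "shot" number tells which), for a name from the list of things; names that differ only in an ending like _2 or _b are one class to them, and where a whole thing is asked for, a point or a joint stands for the part that bears it (a point fixed in the world has none). Each returns a list of dicts, best first, with "score" (0 to 1); they miss things now and then, are a little off and sometimes report something else, mostly with a low value. They report only what shows in the picture. A call takes as long as a camera call. They do not tell look-alikes from the thing itself.
- search_frame(picture, query): "at" ([x, y, z] in mm, in world coordinates, good to about 4 mm: the middle of the surface that is visible of it).
Readings, each from a call of its own:
- get_time(): time.
- get_joints(): joint angles.
- get_dq(): joint speeds.
- get_joint_torque(): joint torques, N m.
- get_tcp_pos(): TCP position.
- get_eef_rot(): TCP orientation.
- get_contact_force(): force on the tool from outside, world axes, zero at the start.
- get_moment(): the same for the moment, N m.
- get_opening(): opening from 0.0 (shut) to 1.0 (fully open).
Only numpy, scipy, OpenCV 4.12 (cv2) and the standard library are available. Lean on these libraries where they do the work, as an engineer would, in place of code of your own. Each camera call takes 0.05 s, during which the arm holds its last target. There are 200 camera calls.

TASK

Set the loose teal tremolo pedal down in the empty bay of the pedal board, between the clamp jaw and the fence, and let go of it. Then turn the clamp's aluminium knob clockwise until its slip clutch clicks once, so that the jaw holds the pedal firmly against the fence; stop at that first click, do not go on to a second, and let go of the knob without unscrewing it. Grip the knob lightly, don't bang the pedal down, and leave the other things on the bench as they are.

Things in the scene. Friction and masses are not known exactly. Their poses are not given: they have to be found in the camera images.
- tremolo_mid (a point): centre (half-way up) of the loose tremolo pedal: a teal box 93 mm long (its x), 46 mm wide (its y), 44 mm high, 0.18 to 0.33 kg, with a footswitch and one small knob (up to 11 mm high) on its top. Starts upright on the bench. Grip it across its 46 mm width
- tremolo: the same pedal; origin at the centre of its underside, axes as above
- bay (a point): the pedal's centre when it stands in the bay, centred and touching the fence. x runs from the clamp knob to the fence, y across, z up; the pedal's long axis lies along x, either end first. The slats it stands on are 22 mm below this point. The jaw starts 5 to 21 mm short of the pedal's near end: set the pedal down about 2.5 mm short (-x) of this point
- fence (a point): middle of the face of the steel fence block (56 mm wide, 22 mm high) that the pedal is pressed against. Four guide stubs, 6 mm high, stand beside the pedal's corners: inner faces 26 mm either side of the bay's centre line (3 mm play each side), at x from -42 to -27 and +28 to +43 mm from bay. Beside the pedal's middle it is clear for 46 mm
- board: matte black pedal board, 230 mm (x) by 320 mm (y), slat tops 18 mm above the bench, fixed for good; origin on the bench under its centre, axes parallel to the bay's. The clamp housing (50 x 56 mm, top 48 mm above the bench) stands at its near edge, in line with the bay; the knob's axis is 80 mm along -x from this origin
- pedal_left: fixed pedal on the board, 115 x 68 mm, 46 mm high plus switch and knobs 17 mm high; origin under its centre; its flank is 69 mm from the bay's centre line
- pedal_right: fixed pedal on the board, 115 x 68 mm, 50 mm high plus switch and knob 12 mm high; origin under its centre; its flank is 69 mm from the bay's centre line
- knob_grip (a point): on the clamp knob's vertical axis at the height to grip: 22 mm above its underside, 8 mm below its top. A round ribbed aluminium cylinder 36 mm across, 30 mm high, standing on the clutch ring. How far it must turn is not known beforehand: feel the torque. One grip turns it about 1.4 rad; let go and take it again as needed, the screw stays put. Hold it with 25 to 45 N a finger
- clutch_knob: the same knob; origin at its underside, x along the black line on its top. Clockwise from above (negative about world z) it drives the ring through the slip clutch. It turns easily until the jaw bears, then torque climbs over 0.5 rad to about 0.45 N m (0.2 at rest after a step: screw friction is 0.15), and snaps down by 0.1 or more at the click. A second click is 0.45 rad on
- clutch_ring: steel ring under the knob, 50 mm across, 5 mm thick, origin on the knob's axis; a lug on its rim marks its x axis. It turns with the knob and drives the sprung jaw (40 mm wide, 16 mm high). Before the click the knob's line and the lug point the same way (within 0.2 rad); at the click the ring springs back a little and the knob is then about 0.45 rad (0.25 to 0.6) ahead
- tweezer: stainless steel tweezer, 125 x 14 x 10 mm, lying flat; origin under its middle
- slide_tube: plain steel guitar slide, an upright open tube 29 mm across and 62 mm high; origin at the centre of its foot
- clip_tuner: small black clip-on tuner, about 63 x 56 x 18 mm, lying flat; origin under the middle of its display
- driver: screwdriver, 170 mm long, lying flat
- mug: white mug, 78 mm across, 90 mm high; origin at the centre of its foot
- pick_box: transparent pick box with flip-top lid, 70 x 100 x 34 mm, heavy, stays put; origin under its centre
Not all that is in view belongs to the job. What is shaped like the tremolo but blue or purple is not meant.

How it is judged (in metres and radians):
On the way, in this order (a step that is already met when the one before it is completed fails the run):
1. the pedal stands in the bay, let go, the clutch not yet clicked (y of tremolo_mid in the frame of bay between -0.005 and 0.005 m and z of tremolo_mid in the frame of bay between -0.004 and 0.004 m and contact force between the fingers and tremolo below 0.3 N and x of tremolo_mid in the frame of bay between -0.022 and 0.004 m and angle between the x axis of clutch_ring and the x axis of clutch_knob, either way round below 0.2 rad), for 0.2 s.
2. the clutch clicks with the pedal clamped (board and clamp press it with over 8 N) (angle between the x axis of clutch_ring and the x axis of clutch_knob, either way round above 0.25 rad and contact force between tremolo and board above 8 N), for 0.1 s.
At the end, for the whole second after the job is handed in: The pedal stands upright and still in the bay against the fence (centre within 3 mm of bay along x, 5 mm in y, 4 mm in z, long axis within 0.1 rad of the board's x), the clamp and board press it with over 8 N in all, the knob is 0.25 to 0.62 rad ahead of its ring (one click); both are let go (all of step 2 and y of tremolo_mid in the frame of bay between -0.005 and 0.005 m and z of tremolo_mid in the frame of bay between -0.004 and 0.004 m and contact force between the fingers and tremolo below 0.3 N and x of tremolo_mid in the frame of bay between -0.003 and 0.003 m and angle between the x axis of tremolo and the x axis of board, either way round below 0.1 rad and angle between tremolo's own z axis and vertical below 0.08 rad and angle between the x axis of clutch_ring and the x axis of clutch_knob, either way round below 0.62 rad and linear speed of tremolo below 0.02 m/s); the robot touches nothing.
It fails at once if the clutch is wound on to a second click (knob more than 0.67 rad ahead of its ring) (angle between the x axis of clutch_ring and the x axis of clutch_knob, either way round above 0.67 rad).
It fails at once if the knob is crushed (more than 120 N from the two fingers together) (contact force between the fingers and clutch_knob above 120 N).
It fails at once if the pedal is banged down on the board (more than 80 N, the knob not held) (contact force between tremolo and board above 80 N and contact force between the fingers and clutch_knob below 1 N).
It fails at once if another thing on the bench (tweezer, slide tube, tuner, screwdriver, mug) is moved by more than 20 mm (distance of any of tweezer, slide_tube, clip_tuner, driver, mug from where it was at the start of the episode above 0.02 m).
It also fails if it takes over 72 s, if anything falls off the work surface, if the arm or the gripper's body presses on something with over 40 N, if the wrist force passes 120 N, or if a joint passes its speed limit or range.

## Working session

There is one attempt and no reset: what is moved stays moved. The work goes in short steps, each a Python script; the robot and the scene stay as the last script left them, time stands still between calls to the robot, and variables do not carry over. Pictures are saved under pics/ and viewed, about 8 in all and at most 12, crops included, and the job is handed in when it is done.

```bash
ls; mkdir -p pics; python3 - <<'E'
from plant import *
import cv2,numpy as np
f={n:grab_frame(n) for n in("top","scene")}
for n in f:
    cv2.imwrite(f"pics/{n}0.png",f[n]["color"][:,:,::-1])
    print(n,f[n]["mtx"].tolist(),np.round(f[n]["R"],4).tolist(),np.round(f[n]["t"],1).tolist())
a=np.hstack([f["top"]["color"]]);cv2.imwrite("pics/t0.png",cv2.resize(a,(800,600),interpolation=cv2.INTER_CUBIC)[:,:,::-1])
for n in f:
  for q in ["tremolo","tremolo_mid","board","clutch_knob","clutch_ring","knob_grip","fence","pedal_left","pedal_right","mug","slide_tube"]:
    print(n,q,[(round(d["score"],2),np.round(d["at"]).tolist()) for d in search_frame(f[n],q)[:4]])
print(get_time(),get_tcp_pos(),get_eef_rot())
E
```

```text
pics
top [[362.3320800208615, 0.0, 258.1436079257241], [0.0, 362.3320800208615, 190.47821892146837], [0.0, 0.0, 1.0]] [[0.0146, -0.9997, 0.018], [-0.9803, -0.0178, -0.1969], [0.1972, -0.0148, -0.9803]] [-5.3, 479.4, 1122.7]
scene [[371.8067636418789, 0.0, 253.85257521735653], [0.0, 371.8067636418789, 190.29742800025454], [0.0, 0.0, 1.0]] [[-0.7691, 0.639, 0.0157], [0.3885, 0.4869, -0.7823], [-0.5075, -0.5955, -0.6227]] [360.9, -134.5, 1430.2]
top tremolo [(0.95, [524.0, 175.0, 46.0]), (0.89, [263.0, 325.0, 45.0]), (0.84, [403.0, 409.0, 44.0]), (0.62, [609.0, 328.0, 45.0])]
top tremolo_mid [(0.95, [608.0, 328.0, 40.0]), (0.9, [403.0, 413.0, 45.0]), (0.86, [264.0, 323.0, 46.0]), (0.7, [471.0, 292.0, 47.0])]
top board [(0.83, [536.0, -95.0, 26.0]), (0.61, [555.0, 7.0, 62.0])]
top clutch_knob [(0.74, [536.0, -95.0, 17.0])]
top clutch_ring [(0.63, [463.0, -96.0, 83.0])]
top knob_grip [(0.64, [461.0, -96.0, 82.0])]
top fence [(0.84, [537.0, -92.0, 19.0])]
top pedal_left [(0.73, [554.0, 6.0, 62.0]), (0.21, [548.0, -194.0, 66.0])]
top pedal_right [(0.81, [548.0, -194.0, 67.0]), (0.22, [462.0
[... 225 characters left out ...]
id [(0.96, [628.0, 344.0, 41.0]), (0.95, [540.0, 201.0, 42.0]), (0.76, [416.0, 420.0, 46.0]), (0.73, [488.0, 306.0, 42.0])]
scene board [(0.56, [570.0, -72.0, 18.0]), (0.51, [617.0, 483.0, 13.0])]
scene clutch_knob [(0.53, [476.0, -81.0, 79.0])]
scene clutch_ring [(0.56, [474.0, -86.0, 70.0])]
scene knob_grip [(0.34, [491.0, 306.0, 42.0])]
scene fence [(0.95, [569.0, -65.0, 19.0]), (0.52, [351.0, -322.0, 61.0]), (0.35, [570.0, -176.0, 63.0])]
scene pedal_left [(0.74, [564.0, 28.0, 61.0])]
scene pedal_right [(0.76, [570.0, -179.0, 63.0])]
scene mug [(0.73, [352.0, -322.0, 61.0])]
scene slide_tube []
1.2 [158.59633664 474.15504331 242.31469267] [ 5.04852231e-01  3.10075937e+00 -4.25581446e-06]
```

View pics/t0.png

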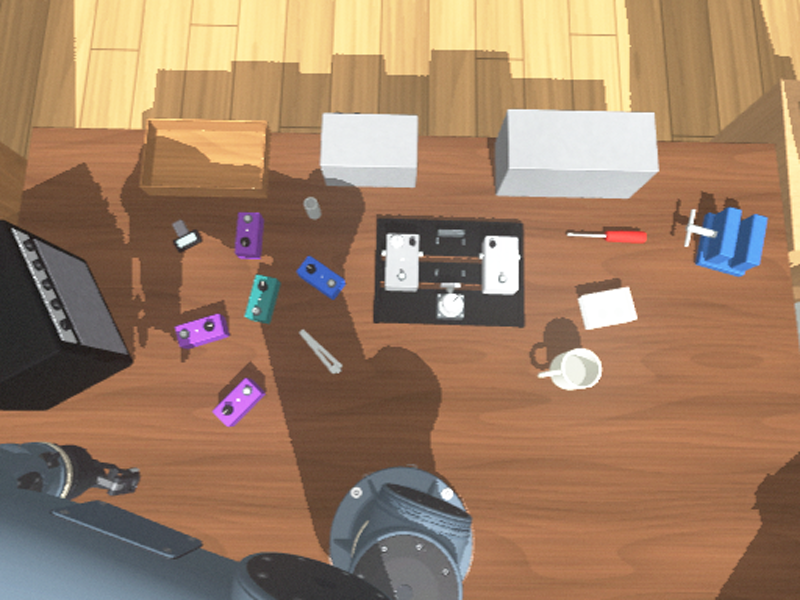

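View pics/scene0.png

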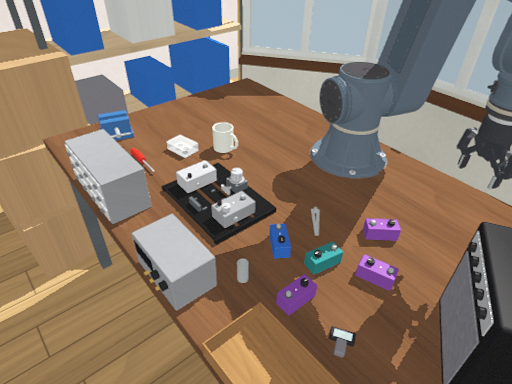

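Candidates in the upscaled top view: teal (262,298), blue (321,277), and purple (250,235), (202,330), (239,400). I choose the teal one, near world (480,300). Next to it are the tweezer at (320,350) and blue box. The two cameras disagree by about 15 mm, with top reading lower in x and y than scene, so I'll settle it with the wrist camera.

```bash
cat > h.py <<'E'
from plant import *
import cv2,numpy as np
from scipy.spatial.transform import Rotation as Ro
def down(yaw): return np.pi*np.array([np.cos(yaw/2),np.sin(yaw/2),0])   # tool x at yaw
def wrist():
    p,r=np.array(get_tcp_pos()),np.array(get_eef_rot()); f=grab_frame("wrist")
    T=np.eye(4);T[:3,:3]=Ro.from_rotvec(r).as_matrix();T[:3,3]=p
    W=T@np.array(f["T_tool_cam"]); f["Rw"],f["c"]=W[:3,:3],W[:3,3]; return f
def cam(n):
    f=grab_frame(n);R=np.array(f["R"]);f["Rw"],f["c"]=R.T,-R.T@np.array(f["t"]);return f
def toplane(f,uv,z):
    uv=np.atleast_2d(np.array(uv,float));d=np.c_[uv,np.ones(len(uv))]@np.linalg.inv(f["mtx"]).T@f["Rw"].T
    return f["c"]+d*((z-f["c"][2])/d[:,2])[:,None]
def proj(f,X):
    q=(np.atleast_2d(X)-f["c"])@f["Rw"]@np.array(f["mtx"]).T; return q[:,:2]/q[:,2:]
def save(f,n,box=None,s=1):
    a=f["color"][:,:,::-1]
    if box: a=a[box[1]:box[3],box[0]:box[2]]
    cv2.imwrite(f"pics/{n}.png",cv2.resize(a,None,fx=s,fy=s,interpolation=cv2.INTER_CUBIC))
def teal(f,z):
    h=cv2.cvtColor(f["color"],cv2.COLOR_RGB2HSV);m=cv2.inRange(h,(80,100,50),(95,255,255))
    m=cv2.morphologyEx(m,cv2.MORPH_CLOSE,np.ones((9,9)))
    c=max(cv2.findContours(m,0,2)[0],key=cv2.contourArea)[:,0]
    P=toplane(f,c,z)[:,:2].astype(np.float32); return c,cv2.minAreaRect(P),cv2.boxPoints(cv2.minAreaRect(P))
E
python3 - <<'E'
from h import *
for n in("top","scene"):
    f=cam(n);print(n,teal(f,44)[1])
move_ptp([470,270,300],down(0))
f=wrist();save(f,"w1");np.save("w1.npy",f,allow_pickle=True)
print(np.round(f["T_tool_cam"],3).tolist(),f["c"],f["mtx"][0][0])
print(teal(f,44)[1:])
for q in["tremolo"]:print([(round(d["score"],2),np.round(d["at"]).tolist()) for d in search_frame(f,q)[:4]])
move_ptp([440,-85,300],down(0))
f=wrist();save(f,"w2");np.save("w2.npy",f,allow_pickle=True)
for q in ["board","clutch_knob","clutch_ring","fence","pedal_left","pedal_right"]:
    print(q,[(round(d["score"],2),np.round(d["at"]).tolist()) for d in search_frame(f,q)[:2]])
print(get_time())
E
```

```text
top ((473.7847900390625, 294.422119140625), (51.78742599487305, 93.8808364868164), 78.28697967529297)
scene ((492.7196960449219, 310.0947570800781), (67.71347045898438, 113.10620880126953), 78.7302017211914)
[[0.001, -0.966, -0.259, 67.044], [1.0, 0.001, 0.0, -0.209], [0.0, -0.259, 0.966, -131.096], [0.0, 0.0, 0.0, 1.0]] [536.96237352 270.31134205 431.08073168] 329.97645954132645
(((479.0146179199219, 295.2941589355469), (37.795536041259766, 90.31537628173828), 79.27579498291016), array([[431.1291 , 285.12946],
       [519.86707, 268.32343],
       [526.90015, 305.45886],
       [438.16217, 322.2649 ]], dtype=float32))
[(0.87, [276.0, 330.0, 48.0]), (0.74, [604.0, 335.0, 46.0]), (0.63, [413.0, 410.0, 44.0]), (0.6, [528.0, 180.0, 43.0])]
board [(0.92, [526.0, -93.0, 14.0])]
clutch_knob [(0.85, [467.0, -98.0, 85.0])]
clutch_ring [(0.82, [471.0, -96.0, 86.0]), (0.22, [336.0, -335.0, 56.0])]
fence [(0.63, [526.0, -100.0, 18.0]), (0.51, [467.0, -97.0, 86.0])]
pedal_left [(0.57, [554.0, 2.0, 64.0])]
pedal_right [(0.67, [554.0, -195.0, 70.0])]
9.8167
```

View pics/w1.png

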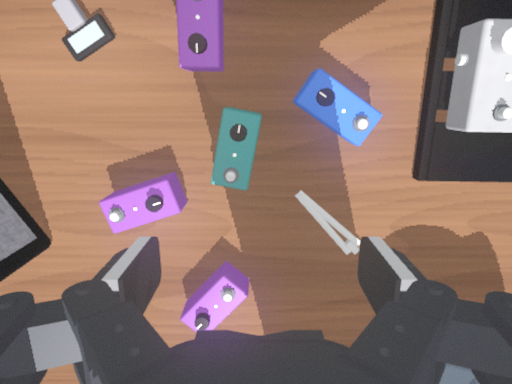

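View pics/w2.png

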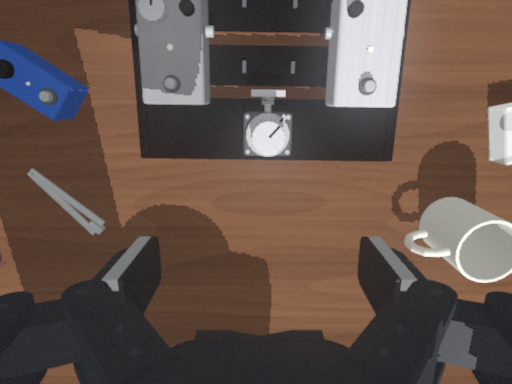

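w1 shows the teal pedal at (237,150) with its neighbours clear. w2 shows the knob at (268,135), but the fence is cut off. Next is a view above the bay and a closer one of the pedal.

```bash
python3 - <<'E'
from h import *
move_ptp([535,-95,270],down(0))
f=wrist();np.save("w3.npy",f,allow_pickle=True)
uv=proj(f,[540,-95,30])[0];print(uv)
x0,y0=[int(v) for v in np.clip(uv-[110,100],0,None)]
save(f,"w3",(130,20,400,220),2.96);save(f,"w3full")
for q in ["board","clutch_knob","clutch_ring","fence"]:
    print(q,[(round(d["score"],2),np.round(d["at"]).tolist()) for d in search_frame(f,q)[:2]])
print(get_time())
E
```

```text
[259.31142315 154.93905104]
board [(0.83, [559.0, -97.0, 16.0])]
clutch_knob [(0.94, [469.0, -98.0, 83.0])]
clutch_ring [(0.89, [476.0, -97.0, 86.0])]
fence [(0.68, [562.0, -99.0, 17.0]), (0.19, [476.0, -95.0, 84.0])]
10.55
```

View pics/w3.png

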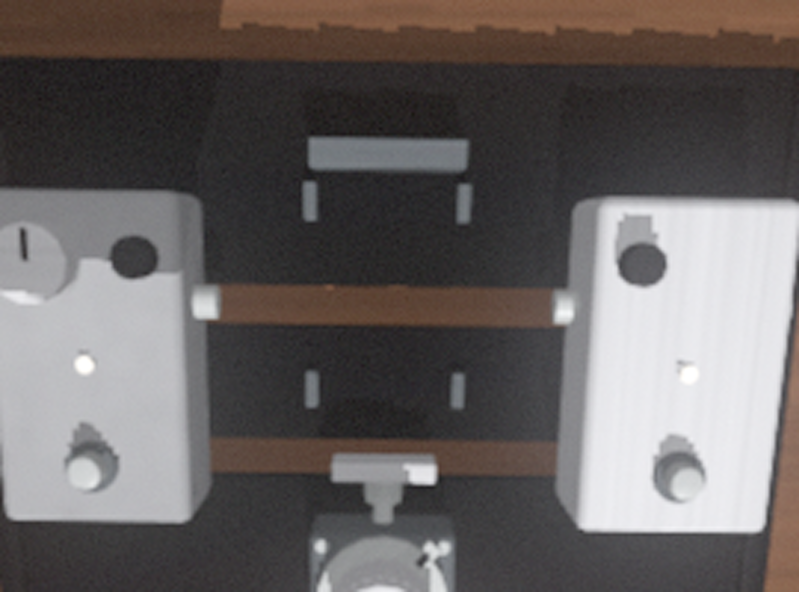

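w3 shows the bay: fence near-edge at crop (308–467,170), far stubs at (310,201)/(464,204), near stubs at (312,389)/(458,391), jaw at (384,468).

```bash
python3 - <<'E'
from h import *
move_ptp([482,297,180],down(-0.187))
f=wrist();np.save("w4.npy",f,allow_pickle=True)
h=cv2.cvtColor(f["color"],cv2.COLOR_RGB2HSV)
uv=proj(f,[482,297,44])[0].astype(int);print(uv,h[uv[1]-5:uv[1]+6:5,uv[0]-10:uv[0]+11:10].tolist())
m=cv2.inRange(h,(75,60,20),(100,255,255));m=cv2.morphologyEx(m,cv2.MORPH_CLOSE,np.ones((15,15)))
c=max(cv2.findContours(m,0,2)[0],key=cv2.contourArea)[:,0]
P=toplane(f,c,44)[:,:2].astype(np.float32);r=cv2.minAreaRect(P);print(r,cv2.boxPoints(r).tolist())
a=f["color"].copy();cv2.polylines(a,[c.reshape(-1,1,2)],True,(255,0,0),1);f["color"]=a
save(f,"w4",(uv[0]-110,uv[1]-90,uv[0]+110,uv[1]+90) if uv[1]>90 else None,3)
print(get_time())
E
```

```text
[259 181] [[[90, 104, 159], [90, 105, 155], [90, 109, 159]], [[90, 102, 160], [90, 105, 160], [90, 110, 158]], [[90, 102, 160], [90, 106, 159], [90, 105, 161]]]
((480.2257995605469, 298.1456298828125), (44.76608657836914, 94.13897705078125), 78.8791732788086) [[429.72296142578125, 285.2615966796875], [522.09423828125, 267.10418701171875], [530.7286376953125, 311.0296630859375], [438.35736083984375, 329.18707275390625]]
15.025
```

View pics/w4.png

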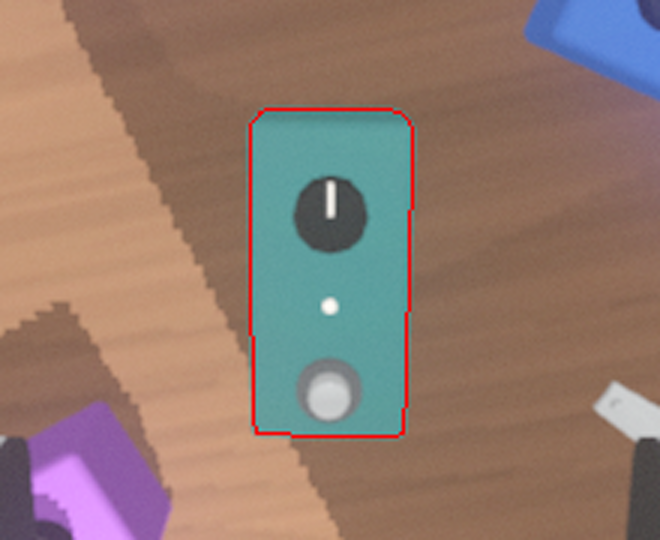

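The crop confirms the teal pedal is upright with one knob and one footswitch. Part of its far face shows, so the real centre is about (478.8, 298.4) and the yaw about -0.194.

```bash
python3 - <<'E'
from h import *
g=down(-0.194)
t=get_time();command_gripper(0.8);print("grip dt",get_time()-t,get_opening())
servo_line([478.8,298.4,60],150,g);servo_line([478.8,298.4,20],80)
for o in(.58,.54,.52,.50,.48,.44):
    t=get_time();command_gripper(o);print(o,round(get_opening(),4),round(get_time()-t,2),np.round(get_contact_force(),1))
servo_line([478.8,298.4,120],120)
f=wrist();save(f,"w5");np.save("w5.npy",f,allow_pickle=True)
print(get_opening(),np.round(get_contact_force(),1),get_tcp_pos(),get_time())
E
```

```text
grip dt 0.3166999999999991 0.8017600096145212
0.58 0.5794 0.32 [ 0.5  0.8 -0.1]
0.54 0.5405 0.22 [ 0.1 -1.8  1.5]
0.52 0.5287 0.22 [-1.8 -3.   5.6]
0.5 0.5277 0.22 [-1.5 -3.1  6.2]
0.48 0.5323 0.22 [-1.2 -3.   5.8]
0.44 0.5264 0.22 [-1.  -3.   5.2]
0.5317259353294914 [ 0.6  0.7 -2.8] [478.32860877 298.13334498 119.10447317] 19.3833
```

```bash
python3 - <<'E'
from h import *
b=down(-0.010); X,Y=573.8,-96.3
move_ptp([X,Y,130],b); print(get_time(),get_opening(),get_tcp_pos())
servo_line([X,Y,48],80); print(get_tcp_pos(),np.round(get_contact_force(),1))
hit=servo_line([X,Y,36.5],15,stop_force=5);p=get_tcp_pos();print(hit,p,np.round(get_contact_force(),1))
if p[2]<41:
    command_gripper(0.62);command_gripper(0.75);print(get_opening(),np.round(get_contact_force(),1))
    servo_line([X,Y,60],80);servo_line([X,Y,130],150)
    servo_line([X-40,Y,190],150)
    f=wrist();save(f,"w6",(120,60,400,270),2.8);np.save("w6.npy",f,allow_pickle=True)
print(get_time(),proj(f,[X,Y,62]))
E
```

```text
23.8083 0.5320868537372753 [573.82494983 -96.19816839 129.99763188]
[574.18486836 -96.36069144  48.53136697] [-0.4  0.2 -3.5]
True [573.64038787 -96.2773225   38.26198282] [-0.9 -0.7  7.5]
0.7499857154229815 [ 0.2  0.3 -0.3]
27.8583 [[258.89750414 134.10200774]]
```

View pics/w6.png

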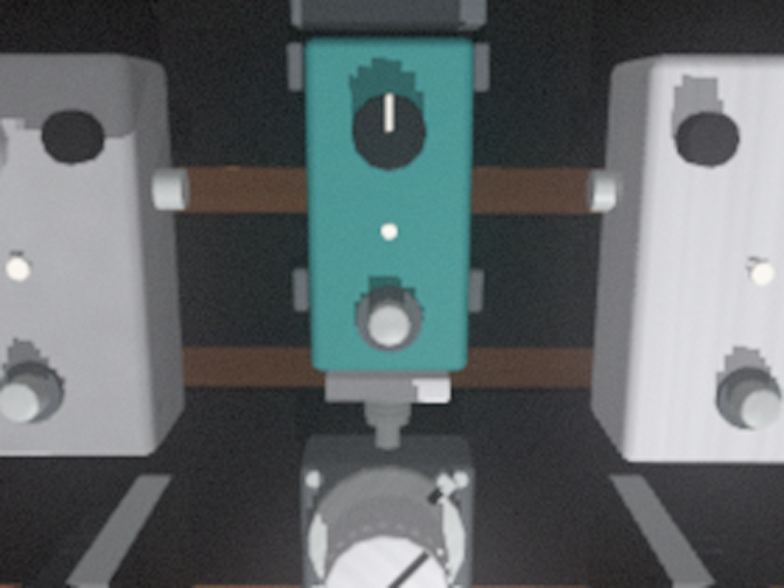

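w6 shows the pedal seated between all four stubs, just short of the fence, with the jaw near its end; the knob is at the bottom with its line and the lug aligned. Next I locate the knob axis.

```bash
python3 - <<'E'
from h import *
command_gripper(0.66)
move_ptp([462,-95.5,165],down(0.7))
print(get_joints(),[ik([467.5,-95.3,67],down(y)) for y in(0.7,-0.7)])
f=wrist();np.save("w7.npy",f,allow_pickle=True)
p=proj(f,[467.5,-95.3,83])[0];x,y=p.astype(int);s=4
a=cv2.resize(f["color"][y-45:y+45,x-45:x+45],None,fx=s,fy=s,interpolation=cv2.INTER_CUBIC)
d=np.linalg.norm(f["c"]-[467.5,-95.3,83]);r=18*329.98/d*s
c=cv2.HoughCircles(cv2.medianBlur(cv2.cvtColor(a,cv2.COLOR_RGB2GRAY),5),cv2.HOUGH_GRADIENT,1,500,param1=100,param2=15,minRadius=int(r*.9),maxRadius=int(r*1.12))
print(p,r,c)
if c is not None:
    u=c[0,0];cv2.circle(a,(int(u[0]),int(u[1])),int(u[2]),(255,0,0),1)
    print(toplane(f,np.array([u[:2]/s+[x-45,y-45]]),83))
cv2.imwrite("pics/w7.png",a[:,:,::-1])
for q in ["clutch_knob","knob_grip"]: print([(round(e["score"],2),np.round(e["at"],1).tolist()) for e in search_frame(f,q)[:2]])
print(get_time())
E
```

```text
[-2.03760135e-01  1.84946298e-01 -2.66117873e-01  1.11908043e+00
  2.41840918e-05  2.24040130e+00] [array([-0.20109498,  0.27553544, -0.41683914,  0.87842174,  0.        ,
        2.24049767]), array([-0.20109498,  0.27553544, -0.41683914,  0.87842174,  0.        ,
       -2.64268764])]
[262.05736144 195.06475499] 106.81504437176864 [[[176.5 181.5 105.1]]]
[[466.92934962 -94.95928952  83.        ]]
[(0.92, [469.9, -95.8, 85.3]), (0.17, [570.7, -92.8, 66.6])]
[(0.69, [466.7, -93.8, 85.1])]
28.9917
```

View pics/w7.png

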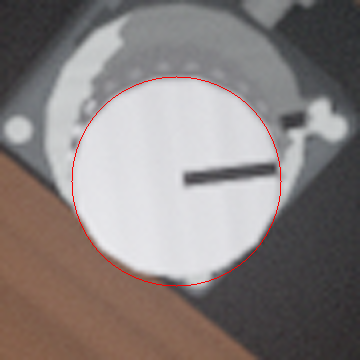

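The knob axis is at (467.0, -95.0) with its top at z=83, and the line and lug are aligned. I'll grip at joint 6 = -0.5, which leaves a lot of clockwise range.

```bash
python3 - <<'E'
from h import *
P=[467.0,-95.0]
j=np.array(ik(P+[110],down(0.7)));j[5]=-0.5;movej(j)
q=get_eef_rot();servo_line(P+[67],80,q)
print("down",get_time(),get_tcp_pos(),np.round(get_contact_force(),1))
for o in(.45,.42,.405,.395):
    command_gripper(o);print(o,round(get_opening(),4),np.round(get_contact_force(),1),np.round(get_moment(),3))
f=wrist();m0=get_moment()[2];j=np.array(get_joints());L=[]
for k in range(8):
    j[5]+=0.1;movej(j);L.append((round(get_time(),2),round(get_joints()[5],3),round(get_moment()[2],3)))
    if abs(L[-1][2]-m0)>0.15:break
print(m0,L,np.round(get_contact_force(),1))
g=wrist();a=np.hstack([x["color"][190:384,150:370] for x in(f,g)])
cv2.imwrite("pics/w8.png",cv2.resize(a,None,fx=1.8,fy=1.8,interpolation=cv2.INTER_CUBIC)[:,:,::-1]);print(proj(g,P+[83]))
E
```

```text
down 32.0 [467.16226083 -95.01823032  67.26216854] [-0.5  0.6 -0. ]
0.45 0.4501 [ 0.6 -0.9  0.4] [-0.004 -0.016 -0.039]
0.42 0.4178 [-2.2  7.3  5.3] [ 1.452  0.417 -0.049]
0.405 0.4153 [-3.2  7.1  8.3] [ 1.543  0.602 -0.066]
0.395 0.4063 [-3.6  7.4 10.2] [ 1.6    0.811 -0.008]
-0.011279640280321277 [(33.27, np.float64(-0.402), np.float64(-0.15)), (33.52, np.float64(-0.304), np.float64(-0.159)), (33.77, np.float64(-0.205), np.float64(-0.123)), (34.02, np.float64(-0.105), np.float64(-0.155)), (34.27, np.float64(-0.004), np.float64(-0.153)), (34.52, np.float64(0.096), np.float64(-0.105)), (34.77, np.float64(0.196), np.float64(-0.144)), (35.02, np.float64(0.296), np.float64(-0.094))] [-3.  -8.   6.3]
[[256.28115386 269.62475139]]
```

View pics/w8.png

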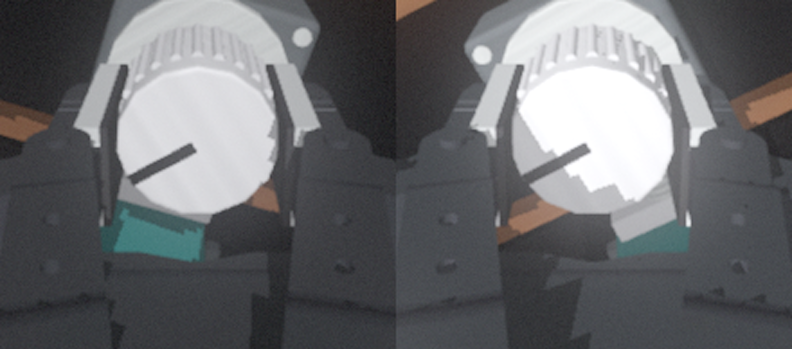

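The line sits at the same angle in both gripper views (about (165,160) and (560,160)), so the knob follows the grip without slipping. I'll continue in finer steps.

```bash
cat > turn.py <<'E'
from h import *
def mz(): return float(np.mean([get_moment()[2] for _ in range(5)]))
def turn(step,maxj,mstop,drop):
    j=np.array(get_joints());L=[];
    while j[5]+step<=maxj:
        j[5]+=step;movej(j);L.append((round(float(j[5]),3),round(mz(),3)))
        m=[-x[1] for x in L]
        if m[-1]>mstop: print("mstop");break
        if len(m)>2 and max(m[-4:])-m[-1]>drop: print("drop");break
    print(L,get_time(),np.round(get_contact_force(),1),get_joint_torque()[5]);return L
E
python3 - <<'E'
from turn import *
print([round(mz(),3) for _ in range(3)])
turn(.06,2.95,.24,.08)
E
```

```text
[-0.131, -0.131, -0.131]
drop
[(0.355, -0.17), (0.415, -0.083), (0.475, -0.215), (0.535, -0.124)] 36.0667 [-3.4 -6.2  5.4] 0.28040011413395405
```

```bash
sed -i 's/^def mz.*/def mz():\n    a=[]\n    for _ in range(4): pause(0.02);a.append([get_moment()[2],-get_joint_torque()[5]])\n    return np.mean(a,0).round(3)/' turn.py
sed -i 's/round(mz(),3))/*mz().tolist())/' turn.py
python3 - <<'E'
from turn import *
print([mz() for _ in range(2)])
turn(.08,2.95,.25,.1)
E
```

```text
[array([-0.134, -0.027]), array([-0.125,  0.103])]
drop
[(0.611, -0.132, -0.07), (0.691, -0.135, -0.078), (0.771, -0.128, -0.079), (0.851, -0.11, -0.079), (0.931, -0.132, -0.094), (1.011, -0.045, -0.151), (1.091, -0.005, -0.203)] 38.4167 [-6.9 -6.9  7.9] 0.08745662402361631
```

The jaw started to bear at j6≈0.95: the moment is now rising in the + direction. I'll go in fine steps and watch for the drop.

```bash
cat >> turn.py <<'E'
def fine(step,maxj,drop):
    j=np.array(get_joints());L=[]
    while j[5]+step<=maxj:
        j[5]+=step;movej(j);a,b=mz().tolist();L.append((round(float(j[5]),3),a,b,round((a-b)/2,3)))
        m=[x[3] for x in L]
        if max(m)-m[-1]>drop: print("drop");break
    print(*L,sep="\n");print(get_time(),get_opening(),np.round(get_contact_force(),1))
E
python3 - <<'E'
from turn import *
fine(.03,1.5,.06)
g=wrist();save(g,"w9",(150,190,370,384),2);np.save("w9.npy",g,allow_pickle=True)
E
```

```text
(1.116, 0.042, -0.087, 0.065)
(1.146, 0.011, -0.096, 0.053)
(1.176, 0.04, -0.114, 0.077)
(1.206, 0.04, -0.131, 0.086)
(1.236, 0.091, -0.149, 0.12)
(1.266, 0.099, -0.165, 0.132)
(1.296, 0.1, -0.182, 0.141)
(1.326, 0.156, -0.198, 0.177)
(1.356, 0.142, -0.213, 0.177)
(1.386, 0.158, -0.228, 0.193)
(1.416, 0.184, -0.242, 0.213)
(1.446, 0.193, -0.255, 0.224)
(1.476, 0.2, -0.266, 0.233)
42.5333 0.4043961706321657 [-5.9 -5.1  7.8]
```

```bash
python3 - <<'E'
from turn import *
fine(.03,1.8,.05)
g=wrist();np.save("w9.npy",g,allow_pickle=True)
f=np.load("w8.npy",allow_pickle=True).item() if 0 else g
save(g,"w9",(150,190,370,384),2)
E
```

```text
drop
(1.501, 0.205, -0.255, 0.23)
(1.531, 0.216, -0.271, 0.243)
(1.561, 0.197, -0.27, 0.234)
(1.591, 0.095, -0.183, 0.139)
43.85 0.40387659342086213 [-4.4 -3.6  7.3]
```

The torque dropped by 0.1 at j6=1.59. I'll check that the grip didn't slip, then let go and compare the line with the lug.

```bash
python3 - <<'E'
from h import *
command_gripper(0.46);command_gripper(0.66)
P=[467.0,-95.0];servo_line(P+[115],100)
move_ptp([462,-95.5,165],down(0.7))
f=wrist();np.save("w10.npy",f,allow_pickle=True)
x,y=proj(f,P+[83])[0].astype(int)
a=cv2.resize(f["color"][y-60:y+45,x-60:x+60],(480,420),interpolation=cv2.INTER_CUBIC)
b=cv2.imread("pics/w9.png")[:,:,::-1][:388,:];a=cv2.resize(a,(443,388));c=np.hstack([a,b])
cv2.imwrite("pics/w10.png",cv2.resize(c,(800,int(388*800/c.shape[1])))[:,:,::-1])
print(get_time(),get_tcp_pos())
E
```

```text
45.775 [461.57102488 -95.40547655 164.08622895]
```

View pics/w10.png

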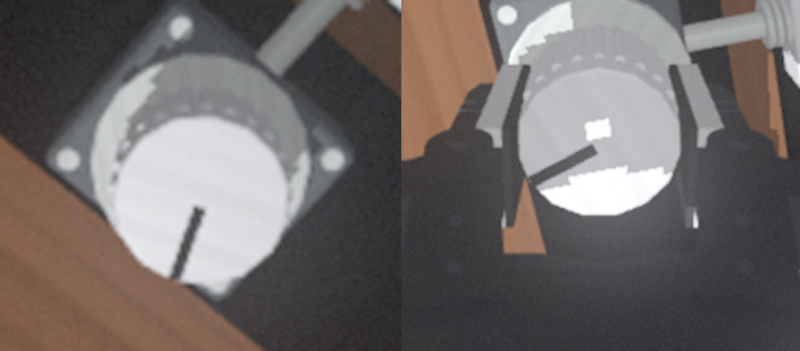

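The gripper view shows the line still at its old place, so no slip. In the released view the lug is hidden under the knob, so I look from the opposite side and also recheck the pedal against the fence.

```bash
python3 - <<'E'
from h import *
P=[467.0,-95.0]
j=np.array(ik(P+[165],down(0.7)));j[5]=-0.90;movej(j)
f=wrist();np.save("w11.npy",f,allow_pickle=True)
x,y=proj(f,P+[70])[0].astype(int);print(x,y)
a=cv2.resize(f["color"][y-50:y+50,x-50:x+50],(400,400),interpolation=cv2.INTER_CUBIC)
move_ptp([534,-96,190],down(0))
g=wrist();np.save("w12.npy",g,allow_pickle=True)
u,v=proj(g,[577,-96,62])[0].astype(int);print(u,v)
v0=max(v-100,0)
b=cv2.resize(g["color"][v0:v0+200,u-100:u+100],(400,400),interpolation=cv2.INTER_CUBIC)
cv2.imwrite("pics/w11.png",np.hstack([a,b])[:,:,::-1]);print("crop",u-100,v0,get_time())
E
```

```text
260 191
259 130
crop 159 30 51.75
```

View pics/w11.png

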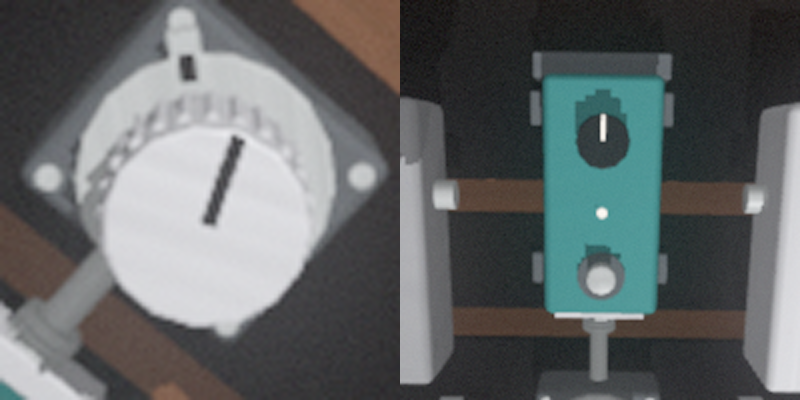

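```bash
python3 - <<'E'
from h import *
f=np.load("w11.npy",allow_pickle=True).item()
c=lambda *p:np.array(p,float)/4+[210,141]
k=toplane(f,c((208,222),(238,138)),83);print(k)
l=toplane(f,c((188,68),(183,40)),53);print(l)
d=k[1]-k[0];A=np.arctan2(d[1],d[0])
for q in l: B=np.arctan2(q[1]+95.0,q[0]-467.0);print(A,B,A-B,np.hypot(q[1]+95,q[0]-467))
g=np.load("w12.npy",allow_pickle=True).item()
c=lambda *p:(np.array(p,float)-[400,0])/2+[159,30]
print(toplane(g,c((544,77),(662,77),(546,312),(656,312)),62).round(1).tolist(),toplane(g,c((538,77),(670,77)),40).round(1).tolist())
E
```

```text
[[465.95611603 -94.22240058  83.        ]
 [451.67895308 -99.79837179  83.        ]]
[[ 452.1868532  -110.40155738   53.        ]
 [ 448.76575851 -114.48353153   53.        ]]
-2.7692577472671216 -2.336722639460288 -0.4325351078068338 21.369073160807407
-2.7692577472671216 -2.32308454266072 -0.44617320460640153 26.685118770840845
[[622.4, -74.9, 62.0], [622.5, -118.7, 62.0], [532.3, -73.9, 62.0], [532.3, -118.6, 62.0]] [[624.2, -70.8, 40.0], [624.3, -123.9, 40.0]]
```

```bash
python3 -c "
from plant import *
print(get_contact_force(),get_time());hand_in();print(get_time())"
```

```text
[0.36009299 0.50728559 0.65859947] 51.75
the job is handed in; nothing more can be done
the job is handed in; nothing more can be done
```

The teal tremolo pedal is in the bay against the fence and let go. The clamp is wound to its first click, and I handed the job in at 51.75 s of the 72 s allowed. `hand_in()` gives no verdict, so the checks below are my own.

- **Placing:** I lowered the pedal at 15 mm/s until the tool felt contact (the reading went from about -3.5 to 7.5 N) and released it. The wrist picture showed it standing between the four stubs.
- **Clamping:** I turned the knob about 2.1 rad clockwise in one light grip. The torque climbed from about 0.95 rad on the last joint. It then fell by about 0.1 N m at 1.59 rad, so I stopped there and let go.
- **Click:** the knob is about 0.44 rad ahead of the ring's lug, so one click (0.25 to 0.62 wanted). The gripper view showed no slip before I released.
- **Pedal position:** its centre is at about (577, -96.5) mm, within 1 mm of where I put the bay. It is aligned with the board, and the jaw is against it.

**Not measured or disagreeing:**
- **Clamping and grip forces:** I could not read either. I set the knob grip by how far the fingers were told to close.
- **Camera mismatch:** the scene camera disagreed with the wrist and top cameras by about 15 mm. I relied on the wrist camera.
- **Moment reading:** it carried an offset of about -0.13 N m, so I judged the click by the change, in both the moment and the last joint's torque.
- **Other objects:** I did not re-check them at the end, but I saw no unexpected contact forces.

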